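# Seat the calibration barrel in the V locator and close its retaining arm

### The arm

A 6-joint arm with a two-finger parallel gripper is mounted at the origin on the work surface. World frame = base frame: x ahead of the robot, y to its left, z up, the work surface at z = 0. Lengths are in m, angles in rad, forces in N, time in s.
With the tool pointing down it reaches from about 0.375 to 0.9 m from the base axis. Payload 3.1 kg.
Tool frame: the origin (TCP) lies midway between the tips of the shut fingers; the grasp point (between the pads) lies 19 mm behind it (manip.hold_point_z is the distance from the TCP to the grasp point, in m); x points along the fingers, y is the direction in which the jaws open and shut, and the axes are right-handed (so a half turn about x gives the same grasp; the last joint's range is limited). The gripper opens to 85 mm and grips with 20 to 120 N. Pads are 22 mm wide; open, the fingers measure 114 mm over their backs; the gripper's body (76 mm by 85 mm) begins 54 mm behind the grasp point. The pads swing forward as they close: fully open they stand 13 mm farther back than shut.
Start: joints at [1.054, 0.527, 1.433, -0, 1.181, -0.178], TCP at [0.207, 0.59, 0.231] pointing down, gripper open.
Joint ranges: [-3.08, 3.08], [-0.75, 2.2], [0.22, 2.44], [-1.43, 4.57], [0, 2.65], [-2.85, 2.85]. Speed limits (rad/s): [2.79, 2.79, 3.14, 3.14, 3.14, 3.14].

### API

Orientations are given as a unit quaternion [x, y, z, w].
In Python, from station import manip, snapshot gives the robot as it stands.
- The arm moves only by the shell command python3 -m crank 'ROWS' [FORCE]. ROWS is JSON, a list of rows, each a list of 5 numbers: the finger opening in m, from 0 to 0.0854, then the shift along the tool's x, y, z in m, then the turn about the tool's x in rad. In form: [[grip, tx, ty, tz, yaw], ...]. A call has 1 to 5 rows; each row shifts and turns the commanded pose from where the row before left it, along the tool's axes as they then stand; what a row does not reach is not made up. A row lasts 1/10 s, in which the tool goes at most 50 mm and 8.59 degrees, less where a joint would pass 70% of its speed; a pose out of reach is approached as far as the arm can. A call is refused whole if a number of a shift passes 0.05 or a number of a turn 0.15, either way. A call with a gripper value outside its range is refused whole. The fingers move at their own pace and stop on an object; FORCE is the grip in N (left out, the last holds). Time passes only in rows, so rows that do not move let the fingers close. It gives the time, the measured TCP pose, the force and the opening at its end, in the units of the state.
- manip.sense(): the state, without advancing time (a new reading comes with each control period).
- snapshot(name): name is "side" or "top" or "wrist"; returns a dict with "image" (400x640x3 uint8, blue, green, red), "range_z" (400x640 float32, m along the optical axis (not along the pixel's ray), 0 where there is no reading), "vertical_fov" (degrees; the focal length in pixels is half the picture's height over the tangent of half this angle, whatever the lens; pixels are square), "cx", "cy" (the principal point, pixels), "extrinsics" (4x4, takes a point from world to camera coordinates); the wrist camera has in their place "T_tool_cam" (4x4, takes a point from camera to tool coordinates, whose origin is the TCP and whose axes are the tool frame's). Camera axes: x right, y up, looking along -z (the intrinsics and any distortion apply to the point x, -y, -z); pixel columns grow to the right and rows downward; lengths in m; the calibration is good to about 2 mm. A picture is of the moment at which its call begins: read the wrist's pose just before it.
- manip.sign_off(): hands the job in, once; it reports no verdict.
The state is a dict: "t": time; "q": joint angles; "qd": joint speeds; "tau": joint torques, N m; "tcp_pos": TCP position; "tool_rot": TCP orientation; "force": force on the tool from outside, world axes, zero at the start; "ft_torque": the same for the moment, N m; "finger_gap": opening from 0.0 (shut) to 1.0 (fully open).
Only numpy, scipy, OpenCV 4.12 (cv2) and the standard library are available. Lean on these libraries where they do the work, as an engineer would, in place of code of your own. Each camera call takes 0.05 s, during which the arm holds its last target.

### The job

Gently stand the calibration barrel (the squat round one with a narrow neck) on the black locating deck, well in front of the V-block, and let go. Then push it along the deck into the V until it stands centred against both white faces, and only then swing the steel retaining arm fully closed behind it, up to its stop. Keep the barrel upright and leave the other things on the bench where they are.

Things in the scene. Friction and masses are not known exactly. Their poses are not given: they have to be found in the camera images.
- barrel: The calibration barrel: plain aluminium cylinder 50 mm in diameter and 48 mm high with a thin dark band, and on top of it a neck 30 mm in diameter and 14 mm high (62 mm in all), 0.2 to 0.4 kg, loose, standing upright on the bench. Origin: centre of its underside; z up along its axis. Pushed high up it may tip: push near its foot.
- station: Locating station fixed to the bench: a smooth black steel deck 240 x 240 mm, 12 mm thick, with a V-block, a swinging retaining arm and its stop (a block 12 x 12 mm, 27 mm high above the deck, at x = 25, y = -69 mm). Origin: centre of the deck's underside; z up; x along the middle of the V towards its closed end (the V opens to -x, roughly towards the robot).
- seat (a point): Where the barrel's origin is when it stands on the deck touching both faces of the V: station x = 45 mm, y = 0, on the deck's top (z = 12 mm). The V: two upright slippery white faces 28 mm high above the deck, 62 mm long, 45 degrees either side of the station's x axis, meeting at station x = 80 mm; mouth 88 mm wide at x = 37 mm.
- deck_front (a point): A point on the deck's upper surface (12 mm above the bench), on the station's x axis, 110 mm in front of the seat (station x = -65 mm): the open part of the deck where the barrel is set down first.
- retainer (a joint): Angle of the retaining arm, rad: 0 = closed against its stop (arm along the station's -y, 2.5 mm behind the seated barrel); grows as it opens away from the V, clockwise from above (at 1.57 it points along the station's -x). Starts at 1.5 to 1.95, stays where left (friction 0.06 N m). Steel bar 165 mm long, 10 mm wide, its top 42 mm and underside 30 mm above the bench.
- post (a point): Centre of the top of the round upright steel post near the arm's free end, 77 mm above the bench: 12 mm in diameter, 35 mm high above the arm's top. Pinch it from above or push it; it moves on an arc of radius 142 mm about the arm's upright pivot, which is at station x = 12.5, y = 90 mm.
- slim_barrel: Bystander: a slimmer, taller aluminium barrel, 32 mm in diameter, 88 mm high. Origin: centre of its underside. Leave alone.
- flat_disc: Bystander: a flat aluminium disc 66 mm in diameter, 22 mm thick, with a knob 26 mm in diameter on top (32 mm in all). Origin: centre of its underside. Leave alone.
- cup: Bystander: clear open plastic cup, 68 mm in diameter, 60 mm high. Origin: centre of its underside. Leave alone.
- driver: Bystander: screwdriver 170 mm long lying on the bench. Leave alone.
Mind the look-alikes: they are no part of the job. Leave any yellow look-alike of the barrel alone.

How it is judged:
On the way, in this order (a step that is already met when the one before it is completed fails the run):
1. the barrel stands released on the deck, in front of the V and at least 40 mm short of its seat, with the retaining arm open (z of barrel in the frame of station between 0.01 and 0.0145 m and horizontal distance between barrel and seat above 0.04 m and x of barrel in the frame of station between -0.12 and 0.01 m and angle between barrel's own z axis and vertical below 0.05 rad and contact force between the fingers and barrel below 0.05 N and value of joint retainer above 0.6 rad), for 0.2 s.
2. the barrel is home in the V, centred against both faces within 2.5 mm, upright, with the arm still open (horizontal distance between barrel and seat below 0.0025 m and z of barrel in the frame of station between 0.01 and 0.0145 m and angle between barrel's own z axis and vertical below 0.05 rad and value of joint retainer above 0.5 rad), for 0.2 s.
At the end, for the whole second after the job is handed in: The barrel stands upright (within 0.05 rad) and at rest on the deck, its centre within 2.5 mm of the seat against both faces of the V, and the retaining arm is closed to within 0.06 rad of its stop (horizontal distance between barrel and seat below 0.0025 m and z of barrel in the frame of station between 0.01 and 0.0145 m and angle between barrel's own z axis and vertical below 0.05 rad and value of joint retainer below 0.06 rad and linear speed of barrel below 0.01 m/s and contact force between the fingers and barrel below 0.05 N); the robot touches nothing.
It fails at once if the barrel is tipped by more than 0.35 rad (angle between barrel's own z axis and vertical above 0.35 rad).
It fails at once if the barrel is dropped or rammed: it strikes the station with more than 60 N (contact force between barrel and station above 60 N).
It fails at once if a bystander (slim barrel, flat disc, cup or screwdriver) is moved by more than 20 mm (distance of any of slim_barrel, flat_disc, cup, driver from where it was at the start of the episode above 0.02 m).
It also fails if it takes over 67 s, if anything falls off the work surface, if the arm or the gripper's body presses on something with over 40 N, if the wrist force passes 120 N, or if a joint passes its speed limit or range.

## Working session

There is one attempt and no reset: what is moved stays moved. The work goes in short steps, Python scripts to look and compute and a shell command to move; the robot and the scene stay as the last step left them, time stands still between calls to the robot, and variables do not carry over. Pictures are saved under pics/ and viewed, and the job is handed in when it is done.

```bash
ls; mkdir -p pics; cat > h.py <<'E'
import numpy as np, cv2
from station import manip, snapshot
from scipy.spatial.transform import Rotation as R
def cam(name):
    s=manip.sense(); d=snapshot(name)
    if name=='wrist':
        T=np.eye(4); T[:3,:3]=R.from_quat(s['tool_rot']).as_matrix(); T[:3,3]=s['tcp_pos']
        d['M']=T@np.array(d['T_tool_cam'])
    else: d['M']=np.linalg.inv(np.array(d['extrinsics']))
    d['f']=200/np.tan(np.radians(d['vertical_fov'])/2)
    return d
def cloud(d):
    z=d['range_z']; v,u=np.mgrid[0:z.shape[0],0:z.shape[1]]
    P=np.stack([(u-d['cx'])/d['f']*z,-(v-d['cy'])/d['f']*z,-z,np.ones_like(z)],-1)
    W=P@d['M'].T; W=W[...,:3]; W[z==0]=np.nan; return W
E
python3 - <<'E'
from h import *
s=manip.sense(); print(s)
for n in ['top','side','wrist']:
    d=cam(n); cv2.imwrite(f'pics/{n}0.png',d['image']); print(n,{k:v for k,v in d.items() if k not in('image','range_z')})
    np.savez(f'{n}0.npz',W=cloud(d),im=d['image'])
E
```

```text
pics
{'t': 0.0, 'q': array([ 1.05447631e+00,  5.28478098e-01,  1.43388218e+00, -1.55081652e-05,
        1.18142724e+00, -1.78496880e-01]), 'qd': array([-0.00046828,  0.00050858, -0.00059041,  0.00121207,  0.00024411,
        0.00028778]), 'tau': array([ 5.61482138e-04, -4.42356634e+01, -1.78028029e+01, -3.34375809e-04,
        8.62095156e-03, -5.51554663e-06]), 'tcp_pos': array([0.2067623 , 0.5890516 , 0.23033271]), 'tool_rot': array([ 0.11813787,  0.69730283, -0.11960061,  0.69678397]), 'force': array([-0.42916009, -0.09862682,  0.46531738]), 'ft_torque': array([ 0.04774595, -0.01273819,  0.02103412]), 'finger_gap': 1.0053424013766312}
top {'vertical_fov': 48.01400613049057, 'cx': 315.4384328016263, 'cy': 205.7181920383246, 'extrinsics': array([[-0.0190439 , -0.99978711, -0.00794126,  0.12231049],
       [ 0.98535258, -0.020114  ,  0.1693391 , -0.60026765],
       [-0.16946278, -0.00460007,  0.98552585, -1.08141842],
       [ 0.        ,  0.        ,  0.        ,  1.        ]]), 'M': array([[-0.0190439 ,  0.98535258, -0.16946278,  0.41054438],
       [-0.99978711, -0.020114  , -0.00
[... 952 characters left out ...]
 2.66170557e-01, -9.63925381e-01,
        -1.42148162e-01],
       [ 9.99999443e-01,  1.48145451e-04, -1.04458428e-03,
        -4.92271583e-04],
       [-1.35236421e-04, -9.63925937e-01, -2.66170564e-01,
        -6.73841028e-02],
       [ 0.00000000e+00,  0.00000000e+00,  0.00000000e+00,
         1.00000000e+00]]), 'M': array([[ 3.31252484e-01, -9.09660134e-01, -2.50579791e-01,
         1.43181068e-01],
       [ 9.43541777e-01,  3.19120628e-01,  8.88309609e-02,
         6.11237917e-01],
       [-8.40803532e-04, -2.65857978e-01,  9.64011841e-01,
         3.72614007e-01],
       [ 0.00000000e+00,  0.00000000e+00,  0.00000000e+00,
         1.00000000e+00]]), 'f': np.float64(289.15092431669945)}
```

View pics/top0.png

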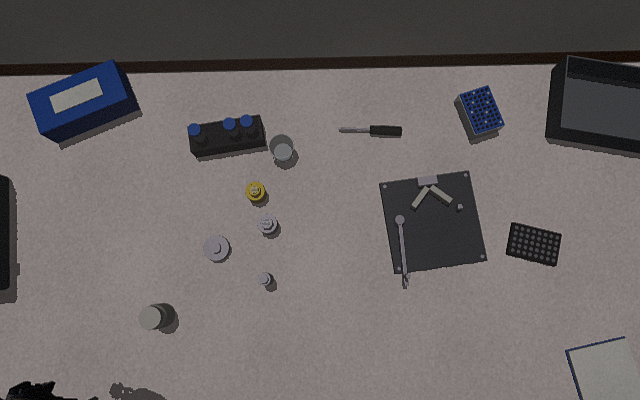

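View pics/side0.png

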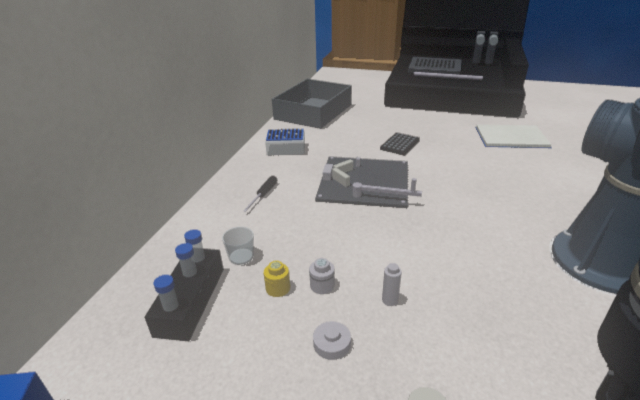

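The top view shows the barrel at (267,225), with the yellow one at (255,191), the slim barrel at (265,279) and the disc at (216,248). The station is centred around (433,222), with the pivot at (400,219) and the post at about (405,281). In the side view the barrel is at (322,275).

```bash
cat > loc.py <<'E'
from h import *
def run(tag):
    for n in ['top','side']:
        z=np.load(f'{n}{tag}.npz'); W=z['W']; im=z['im'].astype(int)
        # objects
        x,y,h=W[...,0],W[...,1],W[...,2]
        print(n,'bench z', np.nanmedian(h[(x>.3)&(x<.7)&(y>.05)&(y<.5)]))
        # deck: dark, near z 12mm
        g=im.mean(-1)
        sel=(h>.004)&(h<.022)&(g<85)&(x>.25)&(x<.8)&(y>-.4)&(y<.1)
        m=sel.astype(np.uint8); m=cv2.morphologyEx(m,cv2.MORPH_OPEN,np.ones((3,3),np.uint8))
        k,l,st,c=cv2.connectedComponentsWithStats(m); i=1+np.argmax(st[1:,4]); 
        p=W[l==i]; r=cv2.minAreaRect((p[:,:2]*1000).astype(np.float32)); print('deck',r,'n',len(p),'z',np.median(p[:,2]))
        # clusters above bench
        m=((h>.03)&(h<.13)&(x>.3)&(x<.85)&(y>-.4)&(y<.6)).astype(np.uint8)
        k,l,st,c=cv2.connectedComponentsWithStats(m)
        for i in range(1,k):
            if st[i,4]>12:
                p=W[l==i]; t=p[p[:,2]>p[:,2].max()-.006]
                print(np.round(c[i]),st[i,4],'mean',np.round(p.mean(0),4),'zmax',round(p[:,2].max(),4),'topmid',np.round((t.min(0)+t.max(0))/2,4),'ext',np.round(t.max(0)-t.min(0),4))
import sys; run(sys.argv[1])
E
python3 loc.py 0
```

```text
top bench z 0.0005711556575157539
deck ((564.2680053710938, -191.27365112304688), (239.9473114013672, 241.11944580078125), 6.960094451904297) n 7444 z 0.011957749538531237
[483. 121.] 878 mean [ 0.8181 -0.3289  0.0519] zmax 0.0626 topmid [ 0.8202 -0.3312  0.0596] ext [0.0597 0.082  0.006 ]
[225. 133.] 2021 mean [0.7936 0.3378 0.07  ] zmax 0.1223 topmid [0.7992 0.3417 0.1193] ext [0.0468 0.1553 0.006 ]
[280. 144.] 255 mean [0.7663 0.198  0.0503] zmax 0.065 topmid [0.7598 0.197  0.0621] ext [0.0665 0.0644 0.006 ]
[429. 189.] 476 mean [ 0.6415 -0.1824  0.0379] zmax 0.0468 topmid [ 0.6267 -0.1826  0.0438] ext [0.0619 0.0949 0.006 ]
[255. 191.] 314 mean [0.6435 0.263  0.0524] zmax 0.0676 topmid [0.6454 0.2651 0.0646] ext [0.0286 0.0281 0.006 ]
[459. 206.] 28 mean [ 0.5969 -0.2559  0.0377] zmax 0.0432 topmid [ 0.5965 -0.2561  0.0405] ext [0.0106 0.0118 0.0055]
[267. 223.] 321 mean [0.5604 0.2325 0.0526] zmax 0.0667 topmid [0.5621 0.233  0.0638] ext [0.0255 0.0274 0.0058]
[402. 248.] 381 mean [ 0.4932 -0.1036  0.0436] zmax 0.0792 topmid [ 0.4228 -0.1085  0.0771] ext [0.0096 0.0103 0.0042]
[
[... 1075 characters left out ...]
0.0679 0.0703 0.006 ]
[181. 283.] 3769 mean [0.7921 0.3598 0.0721] zmax 0.1199 topmid [0.8014 0.34   0.1169] ext [0.0519 0.1603 0.006 ]
[322. 271.] 542 mean [0.5614 0.2416 0.0508] zmax 0.0668 topmid [0.5641 0.2325 0.064 ] ext [0.0278 0.0332 0.0056]
[276. 273.] 555 mean [0.6441 0.2719 0.0509] zmax 0.0672 topmid [0.6483 0.2627 0.0642] ext [0.028  0.0292 0.0059]
[392. 279.] 511 mean [0.4252 0.2447 0.0655] zmax 0.0924 topmid [0.4259 0.2349 0.0895] ext [0.0194 0.0233 0.0058]
[332. 332.] 164 mean [0.5069 0.3664 0.0338] zmax 0.0361 topmid [0.507  0.3645 0.0332] ext [0.0257 0.0271 0.0059]
[426. 394.] 364 mean [0.3461 0.4847 0.1014] zmax 0.1036 topmid [0.3446 0.4852 0.1011] ext [0.0461 0.0244 0.0049]
```

View pics/wrist0.png

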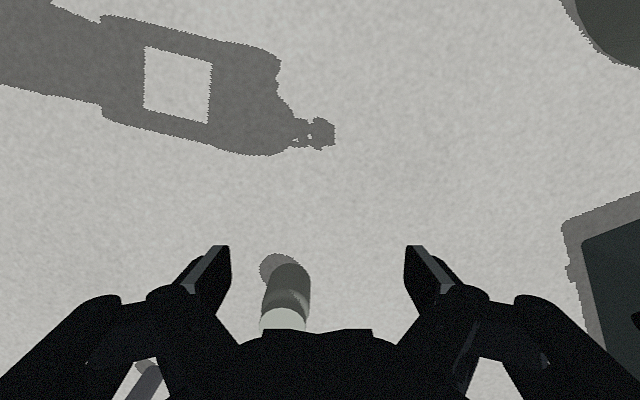

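```bash
cat > go.py <<'E'
from h import *
import sys
YAW=np.radians(6.96); C=np.array([.5643,-.1913])
def st(x,y): return C+np.array([x*np.cos(YAW)-y*np.sin(YAW),x*np.sin(YAW)+y*np.cos(YAW)])
B=R.from_matrix([[0,0,1],[0,1,0],[-1,0,0]])
def yawof(q): return -(B.inv()*R.from_quat(q)).as_rotvec()[0]  # world yaw (ccw) of tool z
def delta(x,y,z,yaw):
    s=manip.sense(); y0=yawof(s['tool_rot']); Rt=R.from_quat(s['tool_rot'])
    d=Rt.inv().apply(np.array([x,y,z])-s['tcp_pos'])
    print('t',round(s['t'],2),'tcp',np.round(s['tcp_pos'],4),'yaw',round(y0,4),'tilt',np.round(Rt.apply([1,0,0]),3),'F',np.round(s['force'],2),'gap',round(s['finger_gap'],3))
    print('shift tool xyz (before turn)',np.round(d,4),'turn about tool x',round(-(yaw-y0),4))
    c,si=np.cos(yaw),np.sin(yaw); w=np.array([x,y,z])-s['tcp_pos']
    print('shift if turned first',np.round([-w[2],-si*w[0]+c*w[1],c*w[0]+si*w[1]],4))
if __name__=='__main__':
    a=sys.argv[1:]
    if a[0]=='s': p=st(float(a[1]),float(a[2])); delta(p[0],p[1],float(a[3]),float(a[4]) if len(a)>4 else YAW)
    else: delta(*map(float,a))
E
python3 - <<'E'
from go import *
print(R.from_quat(manip.sense()['tool_rot']).as_matrix(), st(-65,0) if 0 else st(-.065,0))
E
python3 go.py 0.563 0.233 0.15 0.12
```

```text
[[-8.59286050e-04  3.31406168e-01  9.43487792e-01]
 [-1.52524549e-03  9.43486609e-01 -3.31407141e-01]
 [-9.99998468e-01 -1.72382403e-03 -3.05249118e-04]] [ 0.49977899 -0.19917647]
t 0.15 tcp [0.2068 0.5892 0.2305] yaw -0.3378 tilt [-0.001 -0.002 -1.   ] F [ 0.49 -0.41  0.2 ] gap 1.003
shift tool xyz (before turn) [ 0.0808 -0.2179  0.4541] turn about tool x -0.4578
shift if turned first [ 0.0805 -0.3963  0.311 ]
```

```bash
python3 -m crank '[[0.085,0,0,0,-0.115],[0.085,0,0,0,-0.115],[0.085,0,0,0,-0.115],[0.085,0,0,0,-0.113],[0.085,0,-0.02,0.02,0]]' 40; python3 go.py 0.563 0.233 0.15 0.12
```

```text
t: 0.65
tcp_pos: [0.2273, 0.5733, 0.2309]
tool_rot: [-0.044, 0.706, 0.045, 0.705]
force: [0.7, 0.1, 0.2]
finger_gap: 0.995
t 0.65 tcp [0.2273 0.5733 0.2309] yaw 0.1257 tilt [-0.001  0.001 -1.   ] F [0.7  0.11 0.2 ] gap 0.995
shift tool xyz (before turn) [ 0.0803 -0.3798  0.2904] turn about tool x 0.0057
shift if turned first [ 0.0809 -0.3781  0.2925]
```

```bash
python3 -m crank '[[0.085,0,-0.038,0.029,0],[0.085,0,-0.038,0.029,0],[0.085,0,-0.038,0.029,0],[0.085,0,-0.038,0.029,0],[0.085,0,-0.038,0.029,0]]'; python3 -m crank '[[0.085,0,-0.038,0.029,0],[0.085,0,-0.038,0.029,0],[0.085,0.02,-0.038,0.029,0],[0.085,0.02,-0.038,0.029,0],[0.085,0,0,0,0]]';  python3 go.py 0.563 0.233 0.15 0.12; python3 - <<'E'
from h import *
d=cam('wrist'); cv2.imwrite('pics/w1.png',d['image']); np.savez('wrist1.npz',W=cloud(d),im=d['image'])
E
```

```text
t: 1.15
tcp_pos: [0.397, 0.3994, 0.2311]
tool_rot: [-0.043, 0.706, 0.043, 0.706]
force: [0.1, 0.7, -1.1]
finger_gap: 0.994
t: 1.65
tcp_pos: [0.5301, 0.2616, 0.19]
tool_rot: [-0.041, 0.707, 0.039, 0.705]
force: [-0.7, -0.2, 0.6]
finger_gap: 0.999
t 1.65 tcp [0.5301 0.2616 0.19  ] yaw 0.1138 tilt [-0.002 -0.002 -1.   ] F [-0.67 -0.18  0.63] gap 0.999
shift tool xyz (before turn) [ 0.04   -0.0321  0.0295] turn about tool x -0.0062
shift if turned first [ 0.04   -0.0324  0.0292]
```

View pics/w1.png

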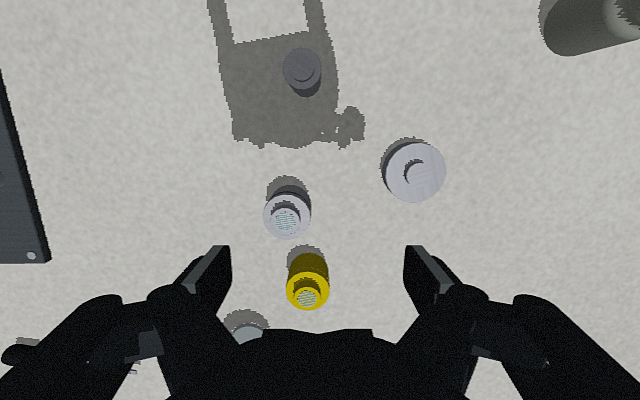

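The wrist view shows the barrel at (287,215), with its neck top speckled. The yellow one is at (307,290) and the disc at (414,170).

```bash
python3 - <<'E'
import numpy as np, cv2
z=np.load('wrist1.npz'); W=z['W']; x,y,h=W[...,0],W[...,1],W[...,2]
v,u=np.mgrid[0:400,0:640]
b=(abs(u-287)<30)&(v>165)&(v<245)
for lo,hi in((.04,.054),(.056,.075)):
    s=b&(h>lo)&(h<hi); p=W[s]; print(len(p),np.median(p,0),cv2.minEnclosingCircle((p[:,:2]*1000).astype(np.float32)))
print(np.nanmedian(h[(abs(u-350)<15)&(abs(v-180)<15)]))
E
```

```text
1047 [0.55373504 0.23477651 0.047514  ] ((562.2593994140625, 232.59950256347656), 25.04727554321289)
695 [0.56096287 0.23279441 0.0618044 ] ((562.1712036132812, 232.67062377929688), 14.928728103637695)
-0.0003894454632332178
```

```bash
python3 -m crank '[[0.085,0.0,-0.016,0.015,0],[0.085,0,-0.016,0.014,0],[0.085,0.02,0,0,0],[0.085,0.02,0,0,0],[0.085,0,0,0,0]]'; python3 go.py 0.5622 0.2326 0.018 0.12
```

```text
t: 2.2
tcp_pos: [0.5578, 0.238, 0.1506]
tool_rot: [-0.043, 0.708, 0.042, 0.704]
force: [-0.4, 0.3, -0.4]
finger_gap: 0.996
t 2.2 tcp [0.5578 0.238  0.1506] yaw 0.1207 tilt [-0.005 -0.001 -1.   ] F [-0.4   0.35 -0.37] gap 0.996
shift tool xyz (before turn) [ 0.1326 -0.0058  0.0045] turn about tool x 0.0007
shift if turned first [ 0.1326 -0.0059  0.0037]
```

```bash
python3 -m crank '[[0.085,0.02,-0.006,0.004,0],[0.085,0.03,0,0,0],[0.085,0.03,0,0,0],[0.085,0.02,0,0,0],[0.085,0,0,0,0]]'; python3 go.py 0.5622 0.2326 0.018 0.12
```

```text
t: 2.7
tcp_pos: [0.5627, 0.2327, 0.051]
tool_rot: [-0.043, 0.708, 0.043, 0.704]
force: [-1.4, 0.2, 0.2]
finger_gap: 0.997
t 2.7 tcp [0.5627 0.2327 0.051 ] yaw 0.121 tilt [-0.005 -0.001 -1.   ] F [-1.37  0.2   0.17] gap 0.997
shift tool xyz (before turn) [ 0.033  -0.0001 -0.0004] turn about tool x 0.001
shift if turned first [ 0.033  -0.0001 -0.0005]
```

```bash
python3 -m crank '[[0.085,0.018,0,0,0],[0.085,0.015,0,0,0],[0.085,0,0,0,0],[0.045,0,0,0,0],[0.045,0,0,0,0]]' 35;python3 -m crank '[[0.045,0,0,0,0],[0.045,0,0,0,0],[0.045,0,0,0,0],[0.045,0,0,0,0]]'; python3 go.py 0.5622 0.2326 0.12 0.12
```

```text
t: 3.2
tcp_pos: [0.5652, 0.2329, 0.0208]
tool_rot: [-0.042, 0.705, 0.043, 0.706]
force: [-0.2, 0.6, -0.2]
finger_gap: 0.684
t: 3.6
tcp_pos: [0.5653, 0.2328, 0.021]
tool_rot: [-0.042, 0.705, 0.043, 0.707]
force: [-1.1, 0.1, 6.1]
finger_gap: 0.575
t 3.6 tcp [0.5653 0.2328 0.021 ] yaw 0.1202 tilt [ 0.002  0.    -1.   ] F [-1.12  0.09  6.09] gap 0.575
shift tool xyz (before turn) [-0.099   0.0002 -0.0029] turn about tool x 0.0002
shift if turned first [-0.099   0.0002 -0.0031]
```

```bash
python3 -m crank '[[0.04,-0.01,0,0,0],[0.04,-0.02,0,0,0],[0.04,-0.035,0,0,0],[0.04,-0.035,0,0,0],[0.04,-0.02,0,0,0]]' 40; python3 go.py s -0.062 0 0.13 ; python3 - <<'E'
from h import *
d=cam('side'); cv2.imwrite('pics/s2.png',d['image'])
E
```

```text
t: 4.1
tcp_pos: [0.5652, 0.2328, 0.1425]
tool_rot: [-0.042, 0.705, 0.043, 0.707]
force: [1.8, -0.9, -2.1]
finger_gap: 0.572
t 4.1 tcp [0.5652 0.2328 0.1425] yaw 0.1202 tilt [ 0.003  0.001 -1.   ] F [ 1.82 -0.92 -2.1 ] gap 0.572
shift tool xyz (before turn) [ 0.012  -0.421  -0.1138] turn about tool x -0.0013
shift if turned first [ 0.0125 -0.4209 -0.1143]
```

View pics/s2.png

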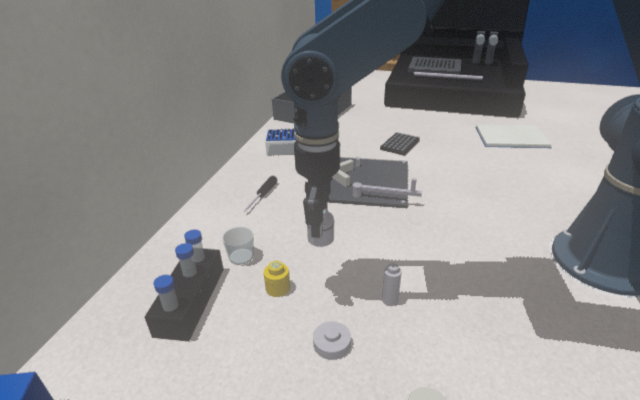

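The barrel is held upright in the fingers at about (320,228). Next I carry it over to the deck.

```bash
python3 -m crank '[[0.04,0,-0.02,-0.006,0],[0.04,0,-0.036,-0.01,0],[0.04,0,-0.036,-0.01,0],[0.04,0,-0.036,-0.01,0],[0.04,0,-0.036,-0.01,0]]'; python3 -m crank '[[0.04,0,-0.036,-0.01,0],[0.04,0,-0.036,-0.01,0],[0.04,0,-0.036,-0.01,0],[0.04,0,-0.036,-0.01,0],[0.04,0,-0.036,-0.01,0]]'; python3 -m crank '[[0.04,0,-0.036,-0.01,0],[0.04,0,-0.02,-0.006,0],[0.04,0,0,0,0]]';python3 go.py s -0.062 0 0.05
```

```text
t: 4.65
tcp_pos: [0.5372, 0.0631, 0.139]
tool_rot: [-0.043, 0.706, 0.043, 0.705]
force: [-0.6, -0.0, -2.3]
finger_gap: 0.57
t: 5.15
tcp_pos: [0.5092, -0.1215, 0.139]
tool_rot: [-0.042, 0.706, 0.043, 0.705]
force: [1.1, 0.2, -2.8]
finger_gap: 0.571
t: 5.45
tcp_pos: [0.5007, -0.1808, 0.1391]
tool_rot: [-0.041, 0.706, 0.041, 0.706]
force: [0.3, -0.2, -2.2]
finger_gap: 0.573
t 5.45 tcp [ 0.5007 -0.1808  0.1391] yaw 0.1161 tilt [-0.    -0.001 -1.   ] F [ 0.28 -0.16 -2.15] gap 0.573
shift tool xyz (before turn) [ 0.0891 -0.0181 -0.0001] turn about tool x -0.0054
shift if turned first [ 0.0891 -0.0181 -0.0002]
```

```bash
python3 -m crank '[[0.04,0.01,-0.018,0,-0.005],[0.04,0.025,0,0,0],[0.04,0.025,0,0,0],[0.04,0.02,0,0,0],[0.04,0,0,0,0]]';python3 go.py s -0.062 0 0.033
```

```text
t: 5.95
tcp_pos: [0.5011, -0.1933, 0.0569]
tool_rot: [-0.043, 0.708, 0.046, 0.704]
force: [0.3, 0.5, -2.5]
finger_gap: 0.575
t 5.95 tcp [ 0.5011 -0.1933  0.0569] yaw 0.1258 tilt [-0.006  0.005 -1.   ] F [ 0.34  0.5  -2.47] gap 0.575
shift tool xyz (before turn) [ 0.0239 -0.0058  0.0011] turn about tool x 0.0043
shift if turned first [ 0.0239 -0.0057  0.001 ]
```

```bash
python3 -m crank '[[0.04,0.01,-0.005,0,0],[0.04,0.006,0,0,0],[0.04,0.003,0,0,0],[0.04,0.0,0,0,0]]';python3 go.py s -0.062 0 0.033
```

```text
t: 6.35
tcp_pos: [0.504, -0.2007, 0.0407]
tool_rot: [-0.044, 0.706, 0.044, 0.706]
force: [-0.2, 1.0, -2.1]
finger_gap: 0.574
t 6.35 tcp [ 0.504  -0.2007  0.0407] yaw 0.1251 tilt [-0.  0. -1.] F [-0.16  0.98 -2.12] gap 0.574
shift tool xyz (before turn) [ 0.0077  0.002  -0.001 ] turn about tool x 0.0036
shift if turned first [ 0.0077  0.002  -0.001 ]
```

```bash
python3 -m crank '[[0.04,0.003,0.001,0,0],[0.04,0.002,0,0,0],[0.04,0.001,0,0,0],[0.04,0.0,0,0,0]]';python3 go.py s -0.062 0 0.033
```

```text
t: 6.75
tcp_pos: [0.5038, -0.1997, 0.0347]
tool_rot: [-0.044, 0.706, 0.044, 0.706]
force: [-0.7, 0.7, -2.3]
finger_gap: 0.574
t 6.75 tcp [ 0.5038 -0.1997  0.0347] yaw 0.1252 tilt [-0.  0. -1.] F [-0.69  0.7  -2.35] gap 0.574
shift tool xyz (before turn) [ 0.0017  0.0011 -0.001 ] turn about tool x 0.0037
shift if turned first [ 0.0017  0.0011 -0.001 ]
```

```bash
python3 -m crank '[[0.04,0.001,0,0,0],[0.04,0.001,0,0,0],[0.04,0,0,0,0]]'
```

```text
t: 7.05
tcp_pos: [0.504, -0.1999, 0.033]
tool_rot: [-0.044, 0.706, 0.044, 0.706]
force: [-1.0, -0.8, 1.0]
finger_gap: 0.571
```

```bash
python3 -m crank '[[0.05,0,0,0,0],[0.06,0,0,0,0],[0.07,0,0,0,0],[0.075,0,0,0,0],[0.075,0,0,0,0]]'; python3 -m crank '[[0.075,-0.02,0,0,0],[0.075,-0.03,0,0,0],[0.075,-0.03,0,0,0],[0.075,-0.03,0,0,0],[0.075,0,0,0,0]]'; python3 go.py s -0.12 0 0.13; python3 - <<'E'
from h import *
for n in ['top','side','wrist']:
    d=cam(n); cv2.imwrite(f'pics/{n}3.png',d['image']);np.savez(f'{n}3.npz',W=cloud(d),im=d['image'])
E
```

```text
t: 7.55
tcp_pos: [0.504, -0.1998, 0.0327]
tool_rot: [-0.044, 0.706, 0.044, 0.706]
force: [-1.1, 0.4, 0.0]
finger_gap: 0.878
t: 8.05
tcp_pos: [0.5063, -0.2012, 0.1466]
tool_rot: [-0.046, 0.703, 0.042, 0.708]
force: [-0.1, -0.8, -0.2]
finger_gap: 0.878
t 8.05 tcp [ 0.5063 -0.2012  0.1466] yaw 0.1254 tilt [ 0.007 -0.005 -1.   ] F [-0.07 -0.81 -0.24] gap 0.878
shift tool xyz (before turn) [ 0.0161  0.0032 -0.0613] turn about tool x 0.0039
shift if turned first [ 0.0166  0.0028 -0.0612]
```

```bash
python3 -c "
import cv2;import numpy as np
a=cv2.imread('pics/wrist3.png');b=cv2.imread('pics/side3.png')
cv2.imwrite('pics/c3.png',cv2.resize(np.vstack([a,b]),(480,600)))"
```

```text
(no output)
```

View pics/c3.png

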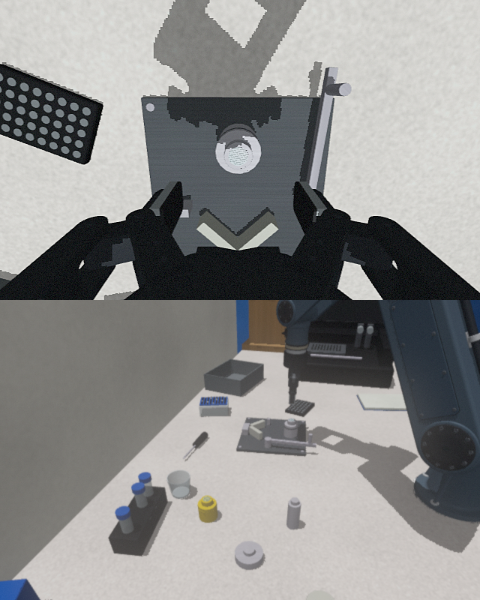

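The barrel stands on the deck. It shows at about (238,152) in the wrist half of this picture, with the V below it, and the retaining arm is open on the right. Next I measure the barrel in station coordinates and refine the station pose from the wrist cloud.

```bash
python3 - <<'E'
from go import *
z=np.load('wrist3.npz'); W=z['W']; im=z['im'].astype(int).mean(-1); x,y,h=W[...,0],W[...,1],W[...,2]
v,u=np.mgrid[0:400,0:640]
b=(abs(u-318)<40)&(v>150)&(v<240)
def tost(p): d=p-C; return np.array([d[0]*np.cos(YAW)+d[1]*np.sin(YAW),-d[0]*np.sin(YAW)+d[1]*np.cos(YAW)])
for lo,hi in((.05,.066),(.068,.082)):
    s=b&(h>lo)&(h<hi); p=W[s]; c=cv2.minEnclosingCircle((p[:,:2]*1000).astype(np.float32)); print(len(p),np.median(p[:,2]),c,tost(np.array(c[0])/1000))
# V wall tops z~.040
s=(h>.036)&(h<.044)&(u>255)&(u<375)&(v>270)&(v<335)&(im>100)
p=W[s]; q=np.array([tost(a[:2]) for a in p])*1000
print(len(q))
for sg in(1,-1):
    k=q[(q[:,1]*sg>4)]; print(sg,len(k),k.min(0),k.max(0))
    # inner edge: face line x + |y| = 80 ; find min of x+|y|
    t=k[:,0]+abs(k[:,1]); print('x+|y| percentiles',np.percentile(t,[1,5,50,95,99]))
# deck from wrist left/right edges
s=(h>.006)&(h<.018)&(im<110)&(x<.56)&(v<330)
p=W[s]; r=cv2.minAreaRect((p[:,:2]*1000).astype(np.float32)); print(r)
# stop & post
s=(h>.074)&(h<.082)&(u>420); p=W[s]; print('post',len(p),p.mean(0), tost(p.mean(0)[:2]))
s=(h>.034)&(h<.043)&(u>225)&(u<262)&(v>255)&(v<300); p=W[s]; print('stop',len(p),[tost(a) for a in (p.mean(0)[:2],)])
E
python3 loc.py 3 | head -12; python3 - <<'E'
E
```

```text
1731 0.05955728500174137 ((500.9195251464844, -200.149658203125), 25.10818862915039) [-0.06398579 -0.00110423]
1151 0.07385106630742327 ((500.9805603027344, -200.1532440185547), 14.946849822998047) [-0.06392564 -0.00111518]
1287
1 646 [36.65366329  4.86343119] [77.36189854 51.5649253 ]
x+|y| percentiles [77.80174854 78.31417054 86.65072203 96.77402108 97.9046926 ]
-1 626 [ 36.88601153 -55.60981577] [77.83764456 -4.15840985]
x+|y| percentiles [ 81.20478523  82.07980844  90.44388988 100.15144916 101.52754979]
((497.30230712890625, -289.7662353515625), (127.91372680664062, 429.08477783203125), 0.4751893877983093)
post 248 [ 0.42378658 -0.11045655  0.07642903] [-0.12968166  0.09727462]
stop 129 [array([ 0.02356165, -0.06881439])]
top bench z 0.0013114842076441535
deck ((563.6603393554688, -190.92726135253906), (238.17257690429688, 240.03460693359375), 6.968311786651611) n 4847 z 0.01201206674472477
[483. 121.] 875 mean [ 0.8182 -0.3289  0.0519] zmax 0.0637 topmid [ 0.8188 -0.3348  0.0607] ext [0.0622 0.0748 0.006 ]
[225. 133.] 2018 mean [0.7935 0.3379 0.0701] zmax 0.1206 topmid [0.7992 0
[... 266 characters left out ...]
.006 ]
[255. 191.] 316 mean [0.6436 0.2629 0.0525] zmax 0.0678 topmid [0.6453 0.2653 0.0649] ext [0.0283 0.0279 0.0059]
[459. 206.] 26 mean [ 0.5966 -0.2557  0.0387] zmax 0.0431 topmid [ 0.5964 -0.2562  0.0401] ext [0.0108 0.0123 0.0059]
[400. 232.] 226 mean [ 0.532  -0.1016  0.0416] zmax 0.0477 topmid [ 0.5255 -0.1013  0.0448] ext [0.1011 0.0228 0.0058]
[215. 247.] 70 mean [0.5048 0.367  0.0331] zmax 0.0374 topmid [0.5039 0.3668 0.0344] ext [0.0229 0.025  0.006 ]
[440. 248.] 171 mean [ 0.4883 -0.1939  0.0598] zmax 0.0782 topmid [ 0.4931 -0.1977  0.0752] ext [0.0101 0.0249 0.006 ]
[265. 279.] 160 mean [0.4233 0.235  0.078 ] zmax 0.0923 topmid [0.4234 0.2381 0.0895] ext [0.0166 0.0192 0.0057]
```

```bash
sed -i 's/C=np.array(.*)$/C=np.array([.5645,-.1931])/' go.py; python3 -m crank '[[0.03,0,0,-0.02,0.004],[0.03,0,0,-0.025,0],[0.03,0,0,-0.02,0],[0.03,0,0,0,0],[0.03,0,0,0,0]]'; python3 go.py s -0.121 0.0007 0.05
```

```text
t: 8.7
tcp_pos: [0.4391, -0.2076, 0.1418]
tool_rot: [-0.042, 0.706, 0.043, 0.705]
force: [0.5, 0.9, 0.2]
finger_gap: 0.354
t 8.7 tcp [ 0.4391 -0.2076  0.1418] yaw 0.1202 tilt [-0.001  0.001 -1.   ] F [0.52 0.92 0.17] gap 0.354
shift tool xyz (before turn) [ 0.0918 -0.0002  0.0053] turn about tool x -0.0012
shift if turned first [ 0.0918 -0.0001  0.0052]
```

```bash
python3 -m crank '[[0.03,0.03,0,0.004,0],[0.03,0.03,0,0,0],[0.03,0.03,0,0,0],[0.03,0.02,0,0,0],[0.03,0,0,0,0]]'; python3 go.py s -0.121 0.0007 0.018
```

```text
t: 9.2
tcp_pos: [0.4429, -0.2062, 0.0299]
tool_rot: [-0.042, 0.707, 0.044, 0.704]
force: [-0.1, 0.2, -0.0]
finger_gap: 0.355
t 9.2 tcp [ 0.4429 -0.2062  0.0299] yaw 0.1217 tilt [-0.004  0.003 -1.   ] F [-0.1   0.24 -0.05] gap 0.355
shift tool xyz (before turn) [ 0.0119 -0.001   0.0013] turn about tool x 0.0002
shift if turned first [ 0.0119 -0.001   0.0013]
```

```bash
python3 -m crank '[[0.03,0.007,-0.001,0,0],[0.03,0.004,0,0,0],[0.03,0,0,0,0]]'; python3 go.py s 0.014 0.000 0.018; python3 - <<'E'
from h import *
d=cam('side'); cv2.imwrite('pics/s4.png',cv2.resize(d['image'][120:260,240:480],(720,420),interpolation=cv2.INTER_CUBIC))
E
```

```text
t: 9.5
tcp_pos: [0.4439, -0.2085, 0.022]
tool_rot: [-0.043, 0.706, 0.043, 0.706]
force: [0.6, 0.1, 0.0]
finger_gap: 0.351
t 9.5 tcp [ 0.4439 -0.2085  0.022 ] yaw 0.1213 tilt [ 0.001 -0.001 -1.   ] F [0.58 0.15 0.03] gap 0.351
shift tool xyz (before turn) [0.0041 0.0007 0.1355] turn about tool x -0.0002
shift if turned first [0.004  0.0007 0.1355]
```

View pics/s4.png

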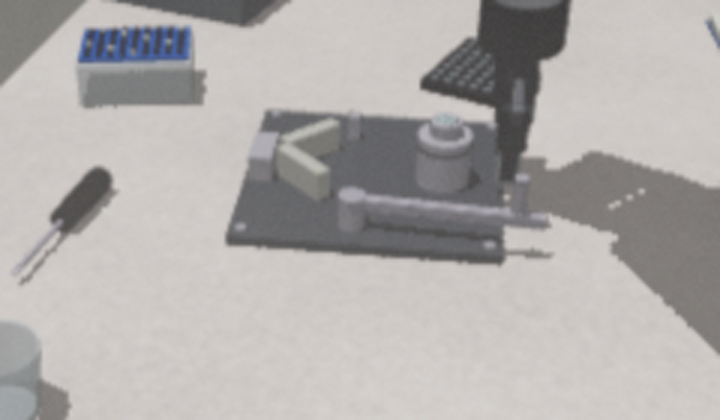

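```bash
python3 -m crank '[[0.03,0.003,0.0005,0.005,0],[0.03,0,0,0.005,0],[0.03,0,0,0.005,0],[0.03,0,0,0.005,0],[0.03,0,0,0.005,0]]'; python3 -m crank '[[0.03,0,0,0.005,0],[0.03,0,0,0.005,0],[0.03,0,0,0.005,0],[0.03,0,0,0.005,0],[0.03,0,0,0.005,0]]';python3 go.py s 0.014 0.000 0.018
```

```text
t: 10.05
tcp_pos: [0.4688, -0.2047, 0.0188]
tool_rot: [-0.043, 0.706, 0.043, 0.706]
force: [0.2, 0.1, -0.5]
finger_gap: 0.355
t: 10.55
tcp_pos: [0.4933, -0.2016, 0.0187]
tool_rot: [-0.043, 0.706, 0.043, 0.706]
force: [-1.1, 0.8, 1.3]
finger_gap: 0.353
t 10.55 tcp [ 0.4933 -0.2016  0.0187] yaw 0.1212 tilt [-0.  0. -1.] F [-1.1   0.81  1.32] gap 0.353
shift tool xyz (before turn) [ 0.0007 -0.0002  0.0857] turn about tool x -0.0003
shift if turned first [ 0.0007 -0.0002  0.0857]
```

```bash
python3 -m crank '[[0.03,0,0,0.006,0],[0.03,0,0,0.006,0],[0.03,0,0,0.006,0],[0.03,0,0,0.006,0],[0.03,0,0,0.006,0]]'; python3 -m crank '[[0.03,0,0,0.006,0],[0.03,0,0,0.006,0],[0.03,0,0,0.006,0],[0.03,0,0,0.004,0],[0.03,0,0,0.003,0]]';python3 go.py s 0.014 0.000 0.018; python3 - <<'E'
from h import *
d=cam('side'); cv2.imwrite('pics/s5.png',cv2.resize(d['image'][120:260,240:480],(720,420),interpolation=cv2.INTER_CUBIC))
d=cam('top');cv2.imwrite('pics/t5.png',cv2.resize(d['image'][150:300,340:520],(720,600),interpolation=cv2.INTER_CUBIC))
E
```

```text
t: 11.05
tcp_pos: [0.5233, -0.198, 0.0187]
tool_rot: [-0.043, 0.706, 0.043, 0.706]
force: [-1.8, -0.5, 1.6]
finger_gap: 0.353
t: 11.55
tcp_pos: [0.548, -0.195, 0.0187]
tool_rot: [-0.043, 0.706, 0.043, 0.706]
force: [-0.8, -0.0, 2.0]
finger_gap: 0.353
t 11.55 tcp [ 0.548  -0.195   0.0187] yaw 0.1214 tilt [ 0. -0. -1.] F [-0.83 -0.05  2.01] gap 0.353
shift tool xyz (before turn) [ 0.0007 -0.0001  0.0306] turn about tool x -0.0001
shift if turned first [ 0.0007 -0.0001  0.0306]
```

View pics/s5.png

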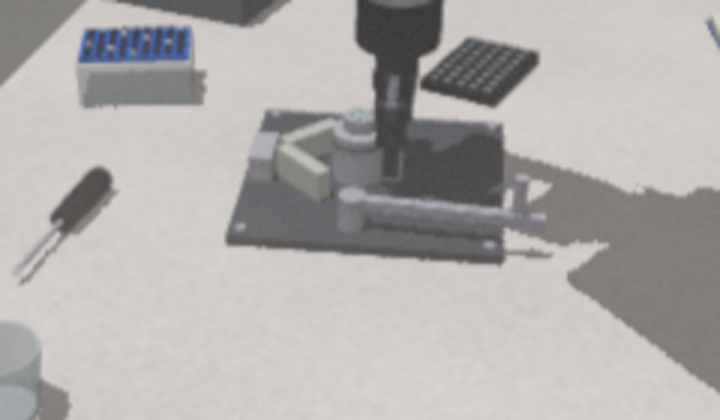

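View pics/t5.png

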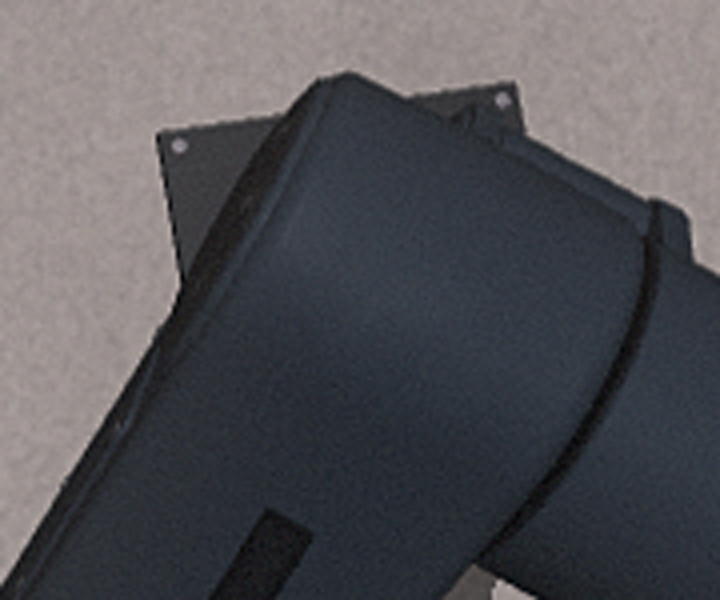

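```bash
python3 -m crank '[[0.03,0,0,0.004,0],[0.03,0,0,0.004,0],[0.03,0,0,0.004,0],[0.03,0,0,0.003,0],[0.03,0,0,0.002,0]]'; python3 go.py s 0.014 0.000 0.018
```

```text
t: 12.15
tcp_pos: [0.5649, -0.193, 0.0187]
tool_rot: [-0.043, 0.706, 0.043, 0.706]
force: [0.0, -1.0, -0.6]
finger_gap: 0.349
t 12.15 tcp [ 0.5649 -0.193   0.0187] yaw 0.1213 tilt [ 0. -0. -1.] F [ 0.01 -0.98 -0.64] gap 0.349
shift tool xyz (before turn) [ 0.0007 -0.0001  0.0136] turn about tool x -0.0002
shift if turned first [ 0.0007 -0.0001  0.0136]
```

```bash
python3 -m crank '[[0.03,0,0,0.002,0],[0.03,0,0,0.002,0],[0.03,0,0,0.001,0],[0.03,0,0,0.001,0]]'; python3 go.py s 0.014 0.000 0.018; python3 - <<'E'
from h import *
d=cam('side'); cv2.imwrite('pics/s6.png',cv2.resize(d['image'][120:260,240:480],(720,420),interpolation=cv2.INTER_CUBIC))
E
```

```text
t: 12.55
tcp_pos: [0.5705, -0.1922, 0.0187]
tool_rot: [-0.043, 0.706, 0.043, 0.706]
force: [-1.8, -0.4, -0.9]
finger_gap: 0.355
t 12.55 tcp [ 0.5705 -0.1922  0.0187] yaw 0.1212 tilt [-0.  0. -1.] F [-1.83 -0.45 -0.93] gap 0.355
shift tool xyz (before turn) [ 0.0007 -0.0002  0.008 ] turn about tool x -0.0003
shift if turned first [ 0.0007 -0.0002  0.008 ]
```

View pics/s6.png

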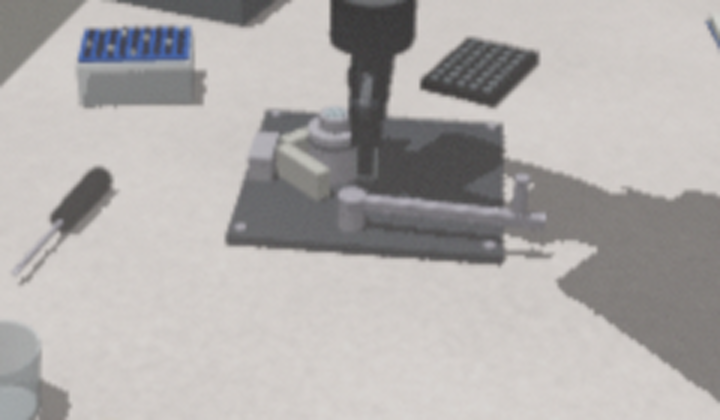

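The barrel is almost in the V and still upright. I'll continue in 1 mm rows and watch the force.

```bash
python3 -m crank '[[0.03,0,0,0.001,0],[0.03,0,0,0.001,0],[0.03,0,0,0.001,0]]';python3 -m crank '[[0.03,0,0,0.001,0],[0.03,0,0,0.001,0]]';python3 -m crank '[[0.03,0,0,0.001,0],[0.03,0,0,0,0]]'; python3 go.py s 0.014 0.000 0.018
```

```text
t: 12.9
tcp_pos: [0.5735, -0.1919, 0.0187]
tool_rot: [-0.043, 0.706, 0.043, 0.706]
force: [-1.3, -0.5, -1.0]
finger_gap: 0.35
t: 13.1
tcp_pos: [0.5755, -0.1917, 0.0187]
tool_rot: [-0.043, 0.706, 0.043, 0.706]
force: [-0.5, -0.1, -0.9]
finger_gap: 0.35
t: 13.3
tcp_pos: [0.5767, -0.1915, 0.0187]
tool_rot: [-0.043, 0.706, 0.043, 0.706]
force: [-0.6, -0.3, 0.4]
finger_gap: 0.353
t 13.3 tcp [ 0.5767 -0.1915  0.0187] yaw 0.1212 tilt [ 0. -0. -1.] F [-0.58 -0.33  0.43] gap 0.353
shift tool xyz (before turn) [ 0.0007 -0.0001  0.0017] turn about tool x -0.0002
shift if turned first [ 0.0007 -0.0001  0.0017]
```

```bash
python3 -m crank '[[0.03,0,0,0.001,0],[0.03,0,0,0,0]]';python3 -m crank '[[0.03,0,0,0.001,0],[0.03,0,0,0,0]]';python3 -m crank '[[0.03,0,0,0.001,0],[0.03,0,0,0,0]]'; python3 go.py s 0.014 0.000 0.018
python3 - <<'E'
from h import *
d=cam('side'); W=cloud(d); np.savez('side7.npz',W=W,im=d['image']); cv2.imwrite('pics/s7.png',cv2.resize(d['image'][140:200,300:400],(800,480),interpolation=cv2.INTER_CUBIC))
E
```

```text
t: 13.5
tcp_pos: [0.5776, -0.1914, 0.0187]
tool_rot: [-0.043, 0.706, 0.043, 0.706]
force: [-0.8, -0.8, -0.4]
finger_gap: 0.35
t: 13.7
tcp_pos: [0.5782, -0.1913, 0.0187]
tool_rot: [-0.043, 0.706, 0.043, 0.706]
force: [-1.7, -1.1, 0.7]
finger_gap: 0.35
t: 13.9
tcp_pos: [0.5784, -0.1913, 0.0187]
tool_rot: [-0.043, 0.707, 0.043, 0.705]
force: [-4.8, -2.4, 1.6]
finger_gap: 0.352
t 13.9 tcp [ 0.5784 -0.1913  0.0187] yaw 0.1216 tilt [-0.002  0.    -1.   ] F [-4.81 -2.44  1.62] gap 0.352
shift tool xyz (before turn) [ 0.0007 -0.0002 -0.    ] turn about tool x 0.0002
shift if turned first [ 0.0007 -0.0002 -0.    ]
```

View pics/s7.png

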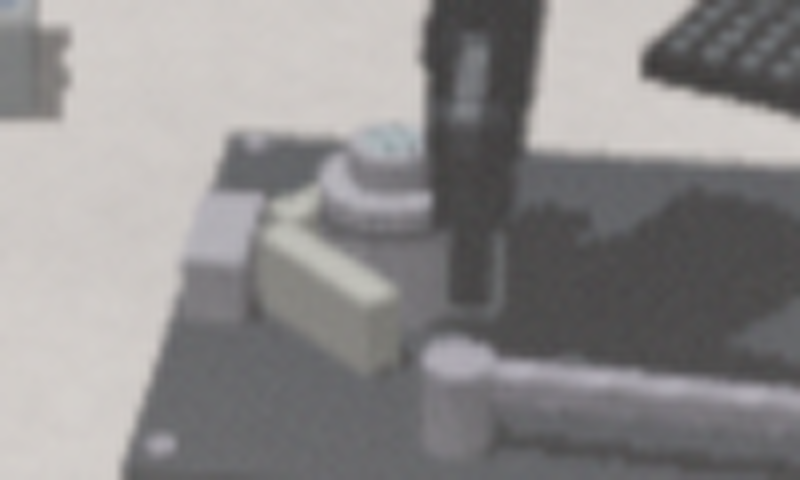

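```bash
python3 -m crank '[[0.03,0,0,0.001,0],[0.03,0,0,0,0]]';python3 -m crank '[[0.03,0,0,0.001,0],[0.03,0,0,0,0],[0.03,0,0,0,0]]'; python3 go.py s 0.014 0.000 0.018
```

```text
t: 14.15
tcp_pos: [0.5786, -0.1913, 0.0187]
tool_rot: [-0.043, 0.707, 0.043, 0.704]
force: [-6.4, -3.6, 3.0]
finger_gap: 0.35
t: 14.45
tcp_pos: [0.5786, -0.1912, 0.0186]
tool_rot: [-0.043, 0.708, 0.043, 0.704]
force: [-8.3, -4.0, 4.2]
finger_gap: 0.35
t 14.45 tcp [ 0.5786 -0.1912  0.0186] yaw 0.122 tilt [-0.006  0.001 -1.   ] F [-8.33 -3.97  4.19] gap 0.35
shift tool xyz (before turn) [ 0.0006 -0.0001 -0.0002] turn about tool x 0.0005
shift if turned first [ 0.0006 -0.0001 -0.0002]
```

```bash
python3 -m crank '[[0.03,0,-0.001,0,0],[0.03,0,0,0,0]]';python3 -m crank '[[0.03,0,-0.001,0,0],[0.03,0,0,0,0],[0.03,0,0,0,0]]'; python3 go.py s 0.014 0.000 0.018
```

```text
t: 14.65
tcp_pos: [0.5786, -0.1914, 0.0186]
tool_rot: [-0.042, 0.708, 0.044, 0.704]
force: [-8.7, -1.5, 4.1]
finger_gap: 0.349
t: 14.95
tcp_pos: [0.5786, -0.1915, 0.0185]
tool_rot: [-0.042, 0.708, 0.044, 0.704]
force: [-7.9, 0.2, 5.3]
finger_gap: 0.352
t 14.95 tcp [ 0.5786 -0.1915  0.0185] yaw 0.1217 tilt [-0.006  0.003 -1.   ] F [-7.87  0.18  5.26] gap 0.352
shift tool xyz (before turn) [ 0.0005  0.0001 -0.0002] turn about tool x 0.0003
shift if turned first [ 0.0005  0.0001 -0.0002]
```

```bash
python3 -m crank '[[0.03,0,0,-0.003,0],[0.03,0,0,-0.005,0],[0.03,0,0,-0.015,0],[0.03,0,0,-0.025,0],[0.03,0,0,-0.025,0]]'; python3 -m crank '[[0.03,-0.03,0,-0.01,0],[0.03,-0.04,0,0.0,0],[0.03,-0.04,0,0.01,0],[0.03,-0.03,0,0.02,0],[0.03,0,0,0,0]]'; python3 go.py s -0.03 0 0.17
python3 - <<'E'
from h import *
for n in ['wrist','side']:
    d=cam(n); cv2.imwrite(f'pics/{n}8.png',d['image']);np.savez(f'{n}8.npz',W=cloud(d),im=d['image'])
E
```

```text
t: 15.45
tcp_pos: [0.5101, -0.2025, 0.019]
tool_rot: [-0.044, 0.705, 0.042, 0.707]
force: [0.2, 0.7, -0.8]
finger_gap: 0.352
t: 15.95
tcp_pos: [0.5354, -0.202, 0.1643]
tool_rot: [-0.046, 0.701, 0.04, 0.711]
force: [-0.1, -1.1, -0.6]
finger_gap: 0.354
t 15.95 tcp [ 0.5354 -0.202   0.1643] yaw 0.1218 tilt [ 0.015 -0.008 -1.   ] F [-0.11 -1.05 -0.58] gap 0.354
shift tool xyz (before turn) [-0.0058  0.0053  0.    ] turn about tool x 0.0004
shift if turned first [-0.0057  0.0053 -0.0001]
```

View pics/wrist8.png

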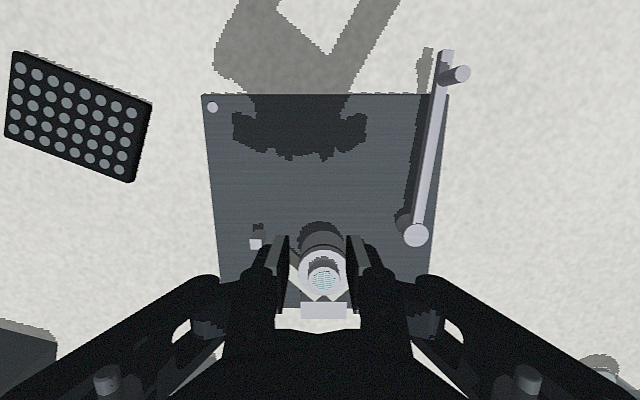

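```bash
python3 - <<'E'
from go import *
print(np.round(manip.sense()['q'],3))
def tost(p): d=p-C; return np.array([d[0]*np.cos(YAW)+d[1]*np.sin(YAW),-d[0]*np.sin(YAW)+d[1]*np.cos(YAW)])
z=np.load('wrist8.npz'); W=z['W']; im=z['im'].mean(-1); h=W[...,2]; v,u=np.mgrid[0:400,0:640]
b=(abs(u-322)<30)&(v>220)&(v<300)
for lo,hi in((.054,.066),(.069,.080)):
    p=W[b&(h>lo)&(h<hi)]; c=cv2.minEnclosingCircle((p[:,:2]*1000).astype(np.float32)); print(len(p),np.median(p[:,2]),c,tost(np.array(c[0])/1000))
p=W[(h>.072)&(h<.082)&(u>430)&(v<100)]; print('post',len(p),p.mean(0),tost(p.mean(0)[:2]))
s=(h>.036)&(h<.044)&(u>285)&(u<365)&(v>260)&(v<302)&(im>130); p=W[s]; q=np.array([tost(a[:2]) for a in p])*1000; print(len(q), q.min(0),q.max(0))
t=q[:,0]+abs(q[:,1]); print([np.percentile(t[q[:,1]*g>3],[2,5,10]) for g in (1,-1)])
p=W[(h>.034)&(h<.043)&(u>240)&(u<265)&(v>230)&(v<255)]; print('stop',len(p),tost(p.mean(0)[:2]))
E
```

```text
[-0.558  0.542  1.653  0.     0.943 -2.25 ]
1078 0.05961335343937185 ((608.0975341796875, -188.033203125), 25.246387481689453) [ 0.04389024 -0.00025353]
792 0.07387203490682251 ((608.27099609375, -188.4117431640625), 15.259012222290039) [ 0.04401655 -0.0006503 ]
post 259 [ 0.42403539 -0.11069892  0.07613103] [-0.12944446  0.09881486]
398 [ 45.73840008 -36.06423737] [89.32515351 25.68727124]
[array([87.88592986, 89.46452989, 90.98121055]), array([80.450255  , 81.43403468, 84.02485442])]
stop 154 [ 0.02311063 -0.06855879]
```

```bash
python3 -m crank '[[0.045,0,0,0,-0.1],[0.045,0,0,0,-0.1],[0.045,0,0,0,-0.1],[0.045,0,0,0,-0.1],[0.045,0,0,0,0]]' 25; python3 go.py 0.424 -0.1107 0.13 0.52
```

```text
t: 16.55
tcp_pos: [0.5276, -0.1988, 0.1568]
tool_rot: [-0.181, 0.684, 0.183, 0.682]
force: [-0.0, -0.9, -0.1]
finger_gap: 0.527
t 16.55 tcp [ 0.5276 -0.1988  0.1568] yaw 0.5206 tilt [-0.003  0.002 -1.   ] F [-0.03 -0.87 -0.11] gap 0.527
shift tool xyz (before turn) [ 0.0273  0.1278 -0.0461] turn about tool x 0.0006
shift if turned first [ 0.0268  0.1279 -0.0462]
```

```bash
python3 -m crank '[[0.045,0,0.026,-0.009,0],[0.045,0,0.034,-0.012,0],[0.045,0.01,0.034,-0.013,0],[0.045,0.01,0.034,-0.012,0],[0.045,0,0,0,0]]'; python3 go.py 0.424 -0.1107 0.13 0.52;  python3 - <<'E'
from go import *
def tost(p): d=p-C; return np.array([d[0]*np.cos(YAW)+d[1]*np.sin(YAW),-d[0]*np.sin(YAW)+d[1]*np.cos(YAW)])
d=cam('wrist'); cv2.imwrite('pics/w9.png',d['image'])
d=cam('side'); cv2.imwrite('pics/s9.png',cv2.resize(d['image'][100:260,260:460],(750,600),interpolation=cv2.INTER_CUBIC)); np.savez('side9.npz',W=cloud(d),im=d['image'])
E
```

```text
t: 17.05
tcp_pos: [0.4176, -0.1061, 0.1365]
tool_rot: [-0.178, 0.687, 0.185, 0.68]
force: [-0.6, -0.4, 0.1]
finger_gap: 0.527
t 17.05 tcp [ 0.4176 -0.1061  0.1365] yaw 0.52 tilt [-0.012  0.007 -1.   ] F [-0.58 -0.38  0.11] gap 0.527
shift tool xyz (before turn) [ 0.0064 -0.0073  0.0033] turn about tool x 0.0
shift if turned first [ 0.0065 -0.0072  0.0032]
```

View pics/s9.png

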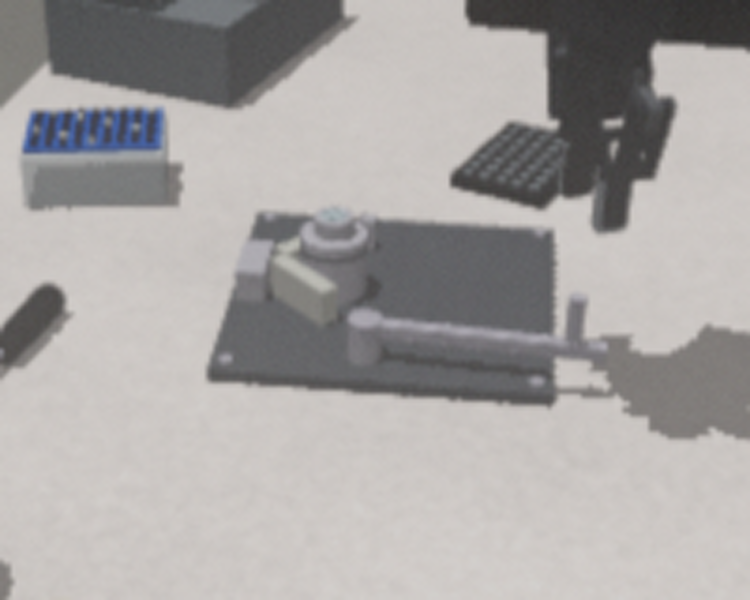

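View pics/w9.png

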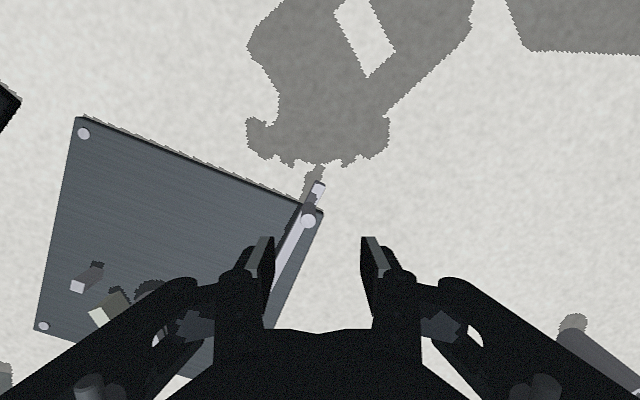

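The side view shows the barrel at (335,250), upright in the V. The wrist view has the post at (308,220), just ahead of the fingers. Next I descend over the post.

```bash
python3 -m crank '[[0.045,0.006,-0.007,0.003,0],[0.045,0.02,0,0,0],[0.045,0.02,0,0,0],[0.045,0,0,0,0]]'; python3 go.py 0.424 -0.1107 0.052 0.52
```

```text
t: 17.55
tcp_pos: [0.432, -0.1166, 0.0907]
tool_rot: [-0.181, 0.684, 0.182, 0.683]
force: [-0.2, -0.1, 0.4]
finger_gap: 0.525
t 17.55 tcp [ 0.432  -0.1166  0.0907] yaw 0.5197 tilt [-0.002  0.001 -1.   ] F [-0.2  -0.1   0.42] gap 0.525
shift tool xyz (before turn) [ 0.0387  0.009  -0.004 ] turn about tool x -0.0003
shift if turned first [ 0.0387  0.0091 -0.004 ]
```

```bash
python3 -m crank '[[0.045,0,0.009,-0.004,0],[0.045,0,0,0,0]]'; python3 go.py 0.424 -0.1107 0.052 0.52
```

```text
t: 17.75
tcp_pos: [0.4225, -0.1093, 0.093]
tool_rot: [-0.182, 0.684, 0.183, 0.683]
force: [-0.1, 0.1, -0.6]
finger_gap: 0.527
t 17.75 tcp [ 0.4225 -0.1093  0.093 ] yaw 0.521 tilt [-0.001  0.001 -1.   ] F [-0.11  0.13 -0.61] gap 0.527
shift tool xyz (before turn) [ 0.041  -0.002   0.0007] turn about tool x 0.001
shift if turned first [ 0.041  -0.0019  0.0006]
```

```bash
python3 -m crank '[[0.045,0.02,-0.002,0,0],[0.045,0.02,0,0,0],[0.045,0,0,0,0]]'; python3 go.py 0.424 -0.1107 0.052 0.52;  python3 - <<'E'
from h import *
d=cam('side'); cv2.imwrite('pics/s10.png',cv2.resize(d['image'][140:220,340:440],(750,600),interpolation=cv2.INTER_CUBIC))
E
```

```text
t: 18.05
tcp_pos: [0.424, -0.1115, 0.0521]
tool_rot: [-0.182, 0.684, 0.183, 0.683]
force: [-0.3, -0.2, 0.7]
finger_gap: 0.53
t 18.05 tcp [ 0.424  -0.1115  0.0521] yaw 0.521 tilt [-0.002  0.001 -1.   ] F [-0.31 -0.22  0.67] gap 0.53
shift tool xyz (before turn) [0.0001 0.0007 0.0004] turn about tool x 0.001
shift if turned first [0.0001 0.0007 0.0004]
```

View pics/s10.png

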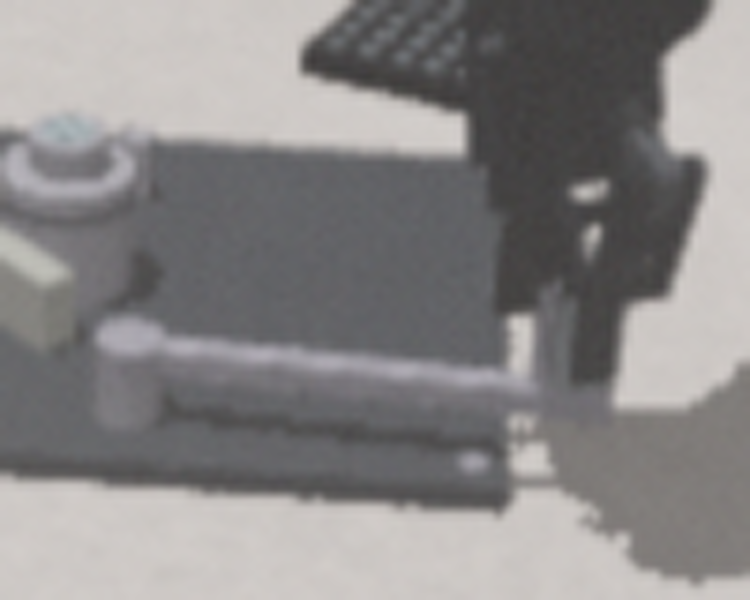

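The post, at (555,335), lies between the fingers. I'll close with 20 N.

```bash
python3 -m crank '[[0.005,0,0,0,0],[0.005,0,0,0,0],[0.005,0,0,0,0],[0.005,0,0,0,0],[0.005,0,0,0,0]]' 20;  cat > arc.py <<'E'
from go import *
s=manip.sense(); P=st(.0125,.09); p=s['tcp_pos'][:2]; r=p-P
rad=np.hypot(*r); phi=np.arctan2(r[1],r[0])-YAW  # station angle
ret=(-np.pi/2-phi)%(2*np.pi); ret=ret if ret<4 else ret-2*np.pi
print('t',s['t'],'tcp',np.round(s['tcp_pos'],4),'rad',rad,'retainer',round(ret,3),'F',np.round(s['force'],2),'gap',round(s['finger_gap']*85.4,1),'q6',round(s['q'][5],2))
import sys
step=float(sys.argv[1]); y0=yawof(s['tool_rot']); c,si=np.cos(y0),np.sin(y0)
prev=p
for k in range(1,11):
    a=max(ret-step*k,-.02); ph=-np.pi/2-a+YAW; q=P+.142*np.array([np.cos(ph),np.sin(ph)]); w=q-prev; prev=q
    print(k,round(a,3),np.round([-si*w[0]+c*w[1],c*w[0]+si*w[1]],4))
E
python3 arc.py 0.1
```

```text
t: 18.6
tcp_pos: [0.4249, -0.1119, 0.0536]
tool_rot: [-0.183, 0.683, 0.182, 0.684]
force: [-0.2, -0.4, 7.3]
finger_gap: 0.129
t 18.6 tcp [ 0.4249 -0.1119  0.0536] rad 0.1414370605302622 retainer 1.624 F [-0.23 -0.43  7.33] gap 11.0 q6 -2.6
1 1.524 [-0.0128 -0.0061]
2 1.424 [-0.0135 -0.0042]
3 1.324 [-0.0139 -0.0029]
4 1.224 [-0.0141 -0.0015]
5 1.124 [-0.0142 -0.    ]
6 1.024 [-0.0141  0.0014]
7 0.924 [-0.0139  0.0028]
8 0.824 [-0.0136  0.0042]
9 0.724 [-0.0131  0.0055]
10 0.624 [-0.0125  0.0068]
```

```bash
python3 -m crank '[[0.005,-0.001,-0.006,-0.003,0],[0.005,0,-0.007,-0.003,0],[0.005,0,-0.0135,-0.004,0],[0.005,0,-0.014,-0.003,0],[0.005,0,-0.014,-0.0015,0]]';  python3 arc.py 0.1
```

```text
t: 19.1
tcp_pos: [0.438, -0.1672, 0.0536]
tool_rot: [-0.182, 0.684, 0.183, 0.682]
force: [-3.3, 0.0, 2.1]
finger_gap: 0.127
t 19.1 tcp [ 0.438  -0.1672  0.0536] rad 0.14356065398750437 retainer 1.222 F [-3.3   0.04  2.05] gap 10.9 q6 -2.69
1 1.122 [-0.0143  0.0015]
2 1.022 [-0.0141  0.0014]
3 0.922 [-0.0139  0.0028]
4 0.822 [-0.0136  0.0042]
5 0.722 [-0.0131  0.0055]
6 0.622 [-0.0125  0.0068]
7 0.522 [-0.0117  0.008 ]
8 0.422 [-0.0109  0.0091]
9 0.322 [-0.0099  0.0102]
10 0.222 [-0.0088  0.0111]
```

```bash
python3 -m crank '[[0.005,0,-0.0143,0.0015,0.05],[0.005,0,-0.014,0.0022,0.05],[0.005,0,-0.0137,0.0042,0.05],[0.005,0,-0.013,0.0062,0.05],[0.005,0,-0.012,0.008,0.05]]';  python3 arc.py 0.1
```

```text
t: 19.6
tcp_pos: [0.4873, -0.2204, 0.0537]
tool_rot: [-0.094, 0.701, 0.095, 0.701]
force: [-1.5, 1.9, 0.1]
finger_gap: 0.129
t 19.6 tcp [ 0.4873 -0.2204  0.0537] rad 0.14193029055995587 retainer 0.709 F [-1.48  1.89  0.1 ] gap 11.0 q6 -2.47
1 0.609 [-0.0103  0.0098]
2 0.509 [-0.0092  0.0108]
3 0.409 [-0.0081  0.0117]
4 0.309 [-0.0069  0.0124]
5 0.209 [-0.0056  0.013 ]
6 0.109 [-0.0043  0.0135]
7 0.009 [-0.0029  0.0139]
8 -0.02 [-0.0006  0.0041]
9 -0.02 [0. 0.]
10 -0.02 [0. 0.]
```

```bash
python3 -m crank '[[0.005,0,-0.0103,0.0098,0],[0.005,0,-0.0092,0.0108,0],[0.005,0,-0.0081,0.0117,0],[0.005,0,-0.0069,0.0124,0]]';  python3 arc.py 0.05;python3 - <<'E'
from h import *
d=cam('side'); cv2.imwrite('pics/s11.png',cv2.resize(d['image'][120:220,300:440],(770,550),interpolation=cv2.INTER_CUBIC))
E
```

```text
t: 20.0
tcp_pos: [0.5397, -0.2415, 0.0537]
tool_rot: [-0.095, 0.701, 0.095, 0.7]
force: [-1.3, 1.2, 0.8]
finger_gap: 0.127
t 20.0 tcp [ 0.5397 -0.2415  0.0537] rad 0.14175609219395452 retainer 0.308 F [-1.31  1.25  0.78] gap 10.8 q6 -2.45
1 0.258 [-0.0032  0.0063]
2 0.208 [-0.0026  0.0066]
3 0.158 [-0.0023  0.0067]
4 0.108 [-0.002   0.0068]
5 0.058 [-0.0016  0.0069]
6 0.008 [-0.0013  0.007 ]
7 -0.02 [-0.0006  0.004 ]
8 -0.02 [0. 0.]
9 -0.02 [0. 0.]
10 -0.02 [0. 0.]
```

View pics/s11.png

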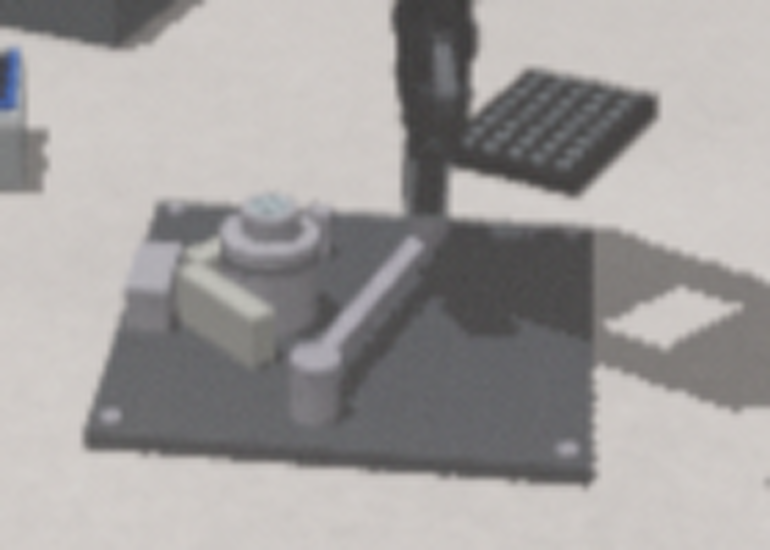

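The retaining arm follows and now runs from (315,360) to (415,245). The barrel still stands in the V. I'll close slowly from here.

```bash
python3 -m crank '[[0.005,0,-0.0032,0.0063,0],[0.005,0,-0.0026,0.0066,0],[0.005,0,-0.0023,0.0067,0],[0.005,0,-0.002,0.0068,0]]';  python3 arc.py 0.02
```

```text
t: 20.45
tcp_pos: [0.5681, -0.2439, 0.0538]
tool_rot: [-0.096, 0.7, 0.095, 0.701]
force: [-1.7, -3.1, -0.8]
finger_gap: 0.131
t 20.45 tcp [ 0.5681 -0.2439  0.0538] rad 0.14163491640056625 retainer 0.106 F [-1.72 -3.15 -0.8 ] gap 11.1 q6 -2.43
1 0.086 [-0.001   0.0027]
2 0.066 [-0.0006  0.0028]
3 0.046 [-0.0006  0.0028]
4 0.026 [-0.0005  0.0028]
5 0.006 [-0.0005  0.0028]
6 -0.014 [-0.0004  0.0028]
7 -0.02 [-0.0001  0.0009]
8 -0.02 [0. 0.]
9 -0.02 [0. 0.]
10 -0.02 [0. 0.]
```

```bash
python3 -m crank '[[0.005,0,-0.0008,0.0027,0],[0.005,0,-0.0006,0.0028,0],[0.005,0,-0.0006,0.0028,0],[0.005,0,0,0,0]]';  python3 arc.py 0.02;python3 -m crank '[[0.005,0,-0.0005,0.002,0],[0.005,0,-0.0005,0.002,0],[0.005,0,0,0,0]]';  python3 arc.py 0.02 | head -1
```

```text
t: 20.85
tcp_pos: [0.5771, -0.2434, 0.0538]
tool_rot: [-0.096, 0.7, 0.095, 0.701]
force: [0.2, -5.3, -1.3]
finger_gap: 0.13
t 20.85 tcp [ 0.5771 -0.2434  0.0538] rad 0.14159460556651543 retainer 0.043 F [ 0.23 -5.34 -1.27] gap 11.1 q6 -2.42
1 0.023 [-0.0009  0.0027]
2 0.003 [-0.0005  0.0028]
3 -0.017 [-0.0004  0.0028]
4 -0.02 [-0.0001  0.0004]
5 -0.02 [0. 0.]
6 -0.02 [0. 0.]
7 -0.02 [0. 0.]
8 -0.02 [0. 0.]
9 -0.02 [0. 0.]
10 -0.02 [0. 0.]
t: 21.15
tcp_pos: [0.5809, -0.2431, 0.0538]
tool_rot: [-0.096, 0.7, 0.095, 0.701]
force: [-0.7, -4.8, -1.7]
finger_gap: 0.129
t 21.15 tcp [ 0.5809 -0.2431  0.0538] rad 0.14163089532569906 retainer 0.016 F [-0.66 -4.82 -1.7 ] gap 11.0 q6 -2.41
```

Still no contact with the stop, so I continue in 1 mm steps.

```bash
for i in 1; do python3 -m crank '[[0.005,0,0,0.001,0],[0.005,0,0,0.001,0],[0.005,0,0,0,0]]';  python3 arc.py 0.02 | head -1;python3 -m crank '[[0.005,0,0,0.001,0],[0.005,0,0,0.001,0],[0.005,0,0,0,0]]';  python3 arc.py 0.02 | head -1; done
```

```text
t: 21.45
tcp_pos: [0.5827, -0.2429, 0.0538]
tool_rot: [-0.096, 0.7, 0.095, 0.701]
force: [-0.1, -5.8, -2.1]
finger_gap: 0.126
t 21.45 tcp [ 0.5827 -0.2429  0.0538] rad 0.14163569947660262 retainer 0.003 F [-0.1  -5.77 -2.1 ] gap 10.8 q6 -2.41
t: 21.75
tcp_pos: [0.5846, -0.2427, 0.0538]
tool_rot: [-0.097, 0.7, 0.095, 0.701]
force: [0.0, -6.6, -1.3]
finger_gap: 0.129
t 21.75 tcp [ 0.5846 -0.2427  0.0538] rad 0.14167836949934717 retainer -0.01 F [ 0.04 -6.64 -1.33] gap 11.0 q6 -2.41
```

```bash
python3 -m crank '[[0.005,0,0,0.001,0],[0.005,0,0,0.001,0],[0.005,0,0,0,0]]';  python3 arc.py 0.02 | head -1;python3 -m crank '[[0.005,0,0,0.001,0],[0.005,0,0,0,0]]';  python3 arc.py 0.02 | head -1;python3 - <<'E'
from h import *
d=cam('side'); cv2.imwrite('pics/s12.png',cv2.resize(d['image'][120:220,300:440],(770,550),interpolation=cv2.INTER_CUBIC))
E
```

```text
t: 22.05
tcp_pos: [0.5858, -0.2425, 0.0538]
tool_rot: [-0.097, 0.701, 0.095, 0.7]
force: [-1.7, -7.4, -1.3]
finger_gap: 0.132
t 22.05 tcp [ 0.5858 -0.2425  0.0538] rad 0.14162398249760924 retainer -0.018 F [-1.71 -7.45 -1.34] gap 11.3 q6 -2.41
t: 22.25
tcp_pos: [0.5858, -0.2425, 0.0538]
tool_rot: [-0.097, 0.701, 0.095, 0.7]
force: [-4.4, -10.2, -0.6]
finger_gap: 0.133
t 22.25 tcp [ 0.5858 -0.2425  0.0538] rad 0.14161956262047723 retainer -0.019 F [ -4.42 -10.16  -0.57] gap 11.3 q6 -2.41
```

View pics/s12.png

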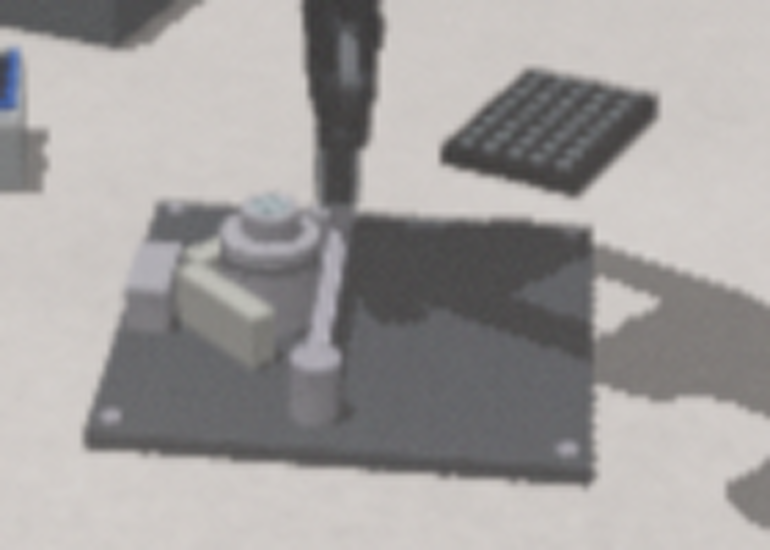

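Stalled with rising force, so the arm is against its stop. I'll relieve the side load, release and lift.

```bash
python3 -m crank '[[0.005,0,-0.0015,0,0],[0.005,0,-0.0015,0,0],[0.005,0,0,0,0]]'; python3 -m crank '[[0.018,0,0,0,0],[0.024,0,0,0,0],[0.028,0,0,0,0],[0.028,0,0,0,0]]'; python3 arc.py 0.02 | head -1
```

```text
t: 22.6
tcp_pos: [0.5857, -0.2426, 0.0537]
tool_rot: [-0.095, 0.702, 0.097, 0.699]
force: [-5.0, -3.0, 3.1]
finger_gap: 0.13
t: 23.0
tcp_pos: [0.5881, -0.2429, 0.0536]
tool_rot: [-0.096, 0.7, 0.096, 0.701]
force: [-0.7, -0.6, 0.5]
finger_gap: 0.325
t 23.0 tcp [ 0.5881 -0.2429  0.0536] rad 0.14233017316039215 retainer -0.034 F [-0.7  -0.59  0.5 ] gap 27.8 q6 -2.41
```

```bash
python3 -m crank '[[0.028,-0.01,0,0,0],[0.028,-0.02,0,0,0],[0.028,-0.03,0,0,0],[0.028,-0.04,0,0,0],[0.028,-0.03,0,0,0]]'; python3 -m crank '[[0.028,0,0,-0.03,0],[0.028,0,0,-0.03,0],[0.028,0,0,-0.03,0],[0.028,0,0,-0.03,0],[0.028,0,0,0,0]]'; python3 - <<'E'
from h import *
for n in ['wrist','side']:
    d=cam(n); cv2.imwrite(f'pics/{n}13.png',d['image']);np.savez(f'{n}13.npz',W=cloud(d),im=d['image'])
E
```

```text
t: 23.5
tcp_pos: [0.5885, -0.2436, 0.1867]
tool_rot: [-0.096, 0.7, 0.095, 0.701]
force: [0.5, 0.1, 0.2]
finger_gap: 0.329
t: 24.0
tcp_pos: [0.469, -0.2754, 0.1843]
tool_rot: [-0.094, 0.701, 0.095, 0.7]
force: [0.0, 0.3, 0.4]
finger_gap: 0.329
```

View pics/wrist13.png

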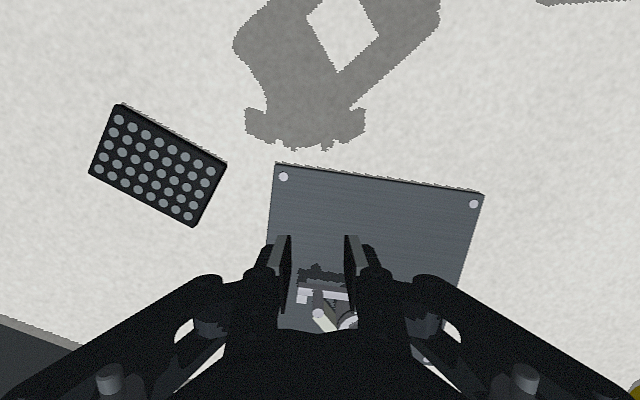

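View pics/side13.png

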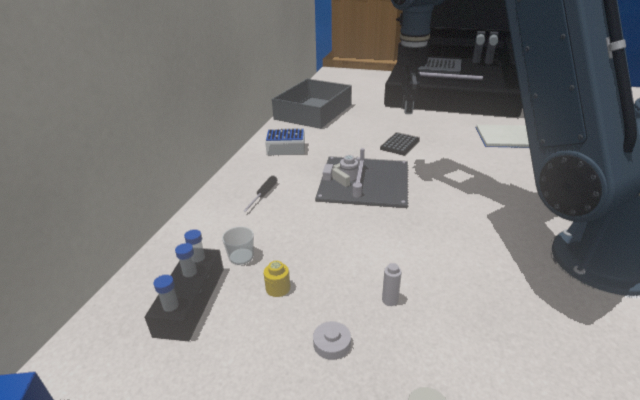

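```bash
python3 -m crank '[[0.028,-0.02,0,0.03,0],[0.028,-0.02,0.0,0.045,0],[0.028,0,0.0,0.045,0],[0.028,0,0.01,0.045,0],[0.028,0,0.01,0.04,0]]';python3 -m crank '[[0.028,0,0,0.03,0],[0.028,0,0,0,0]]'; python3 - <<'E'
from h import *
d=cam('wrist'); cv2.imwrite('pics/w14.png',d['image']);np.savez('wrist14.npz',W=cloud(d),im=d['image'])
E
```

```text
t: 24.6
tcp_pos: [0.6677, -0.1997, 0.2244]
tool_rot: [-0.096, 0.7, 0.096, 0.701]
force: [0.2, -0.5, -0.8]
finger_gap: 0.33
t: 24.8
tcp_pos: [0.698, -0.1902, 0.2235]
tool_rot: [-0.098, 0.699, 0.097, 0.702]
force: [-0.6, 0.0, 0.2]
finger_gap: 0.331
```

View pics/w14.png

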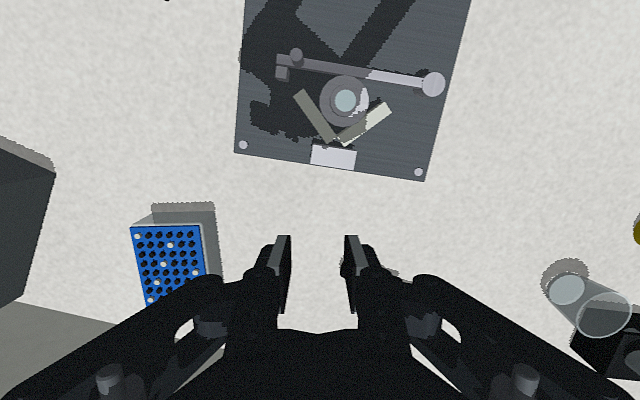

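This is a clear view: the barrel at (345,98) is in the V, and the arm lies from (433,84) to (282,63) behind it, at the stop. I measure them relative to each other in this one picture.

```bash
python3 - <<'E'
from go import *
z=np.load('wrist14.npz'); W=z['W']; im=z['im'].mean(-1); h=W[...,2]; v,u=np.mgrid[0:400,0:640]
def tost(p): p=np.asarray(p)-C; return np.stack([p[...,0]*np.cos(YAW)+p[...,1]*np.sin(YAW),-p[...,0]*np.sin(YAW)+p[...,1]*np.cos(YAW)],-1)*1000
S=tost(W[...,:2])
def circ(s):
    p=W[s]; c=cv2.minEnclosingCircle((p[:,:2]*1000).astype(np.float32)); return len(p),round(float(np.median(p[:,2])),4),np.round(tost(np.array(c[0])/1000),2),round(c[1],2)
b=(abs(u-344)<32)&(v>65)&(v<130)
print('body',circ(b&(h>.055)&(h<.065))); print('neck',circ(b&(h>.069)&(h<.08)))
print('post',circ((abs(u-296)<14)&(abs(v-55)<20)&(h>.071)&(h<.083)))
print('pivot',circ((abs(u-433)<15)&(abs(v-84)<16)&(h>.036)&(h<.055)))
a=(u>310)&(u<415)&(v>55)&(v<90)&(h>.036)&(h<.048)&(S[...,0]<22)&(abs(S[...,1])<70)
q=S[a]; f=np.polyfit(q[:,1],q[:,0],1); print('arm',len(q),'slope rad',f[0],'x at y=0',f[1],'z',np.median(h[a]))
s=(u>290)&(u<395)&(v>85)&(v<148)&(h>.035)&(h<.045); q=S[s]
for g in(1,-1):
    k=q[(q[:,1]*g>4)&(q[:,0]>34)&(q[:,0]<85)]; t=k[:,0]+abs(k[:,1]); print(g,len(k),np.percentile(t,[1,3,50,97,99]))
d=(h>.008)&(h<.016)&(v<185)&(u>230)&(u<470); 
# deck far edge x=120 mm & corner screws
sc=[(243,145),(419,172)]
for c in sc: print('screw',S[c[1],c[0]])
print('apex block', S[(abs(u-333)<25)&(abs(v-155)<12)&(h>.03)].mean(0))
E
```

```text
body (1216, 0.0595, array([44.13, -0.36]), 24.87)
neck (789, 0.0738, array([44.36, -0.49]), 14.8)
post (153, 0.0764, array([ 12.41, -52.  ]), 5.88)
pivot (518, 0.0424, array([11.59, 87.42]), 14.5)
arm 1157 slope rad -0.0012632615618337077 x at y=0 12.536132299675126 z 0.04137440241321799
1 733 [80.11714634 80.34465666 89.75689793 99.37375382 99.78586963]
-1 734 [80.11677136 80.48714868 89.67946307 99.05998079 99.43797188]
screw [ 108.62645962 -107.45326538]
screw [107.97491237 109.24243586]
apex block [102.68203746  -0.45183654]
```

```bash
python3 -c "
from station import manip
print(manip.sign_off())"
```

```text
the job is handed in; nothing more can be done
None
```

I put the barrel on the deck about 108 mm short of its seat and let go. I then pushed it into the V with the part-open fingers near its foot, until the fingers stalled against it at about 8 N. After that I pinched the post, swung the retaining arm onto its stop, released, lifted clear and handed in at about 25 s. Sign-off reports no verdict, so the figures below are my own measurements.

**Last wrist-camera check:**
- **Barrel:** it stands at station x = 44.1 to 44.4 mm, y ≈ −0.4 mm, about 0.8 mm from the seat. Its shoulder and neck tops read 59.5 mm and 73.8 mm above the bench, which is right for standing on the deck.
- **Retaining arm:** it lies about 0.001 rad from closed, and the post is at station x = 12.4, y = −52.0 mm.
- **Bystanders:** they looked unmoved in the side view; I did not measure them again at the end.

**Disagreements:**
- **Deck position:** the wrist camera put the station about 1.8 mm further in −y than the top camera did, so I used the wrist camera's value.
- **Arm at the stop:** the fingers' position there read about −0.02 rad, roughly 3 mm past closed, which is within calibration and finger play.

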